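# Set the vegetable slicer for thick slices

### The arm

A 7-joint arm with a two-finger parallel gripper is mounted at the origin on the work surface. World frame = base frame: x ahead of the robot, y to its left, z up, the work surface at z = 0. Lengths are in m, angles in rad, forces in N, time in s.
With the tool pointing down it reaches from about 0.425 to 0.925 m from the base axis. Payload 6.8 kg.
Tool frame: the origin (TCP) lies midway between the tips of the shut fingers; the grasp point (between the pads) lies 19 mm behind it; z points along the fingers, y is the direction in which the jaws open and shut (so a half turn about z gives the same grasp; the last joint's range is limited). The gripper opens to 85 mm and grips with 20 to 120 N. Pads are 22 mm wide; open, the fingers measure 114 mm over their backs; the gripper's body (76 mm by 85 mm) begins 54 mm behind the grasp point. The pads swing forward as they close: fully open they stand 13 mm farther back than shut.
Start: joints at [1.099, 0.477, 0.022, 1.555, -0.011, 1.109, -0.083], TCP at [0.24, -0.631, 0.231] pointing down, gripper open.
Joint ranges: [-2.96, 2.96], [-0.34, 2.1], [-1.41, 1.46], [0.24, 2.44], [-1.37, 4.51], [0.17, 1.92], [-2.96, 2.96]. Speed limits (rad/s): [2.39, 2.39, 3.14, 3.14, 3.14, 3.14, 3.14].

### API

Orientations are given as a unit quaternion [w, x, y, z].
In Python, from station import * gives the robot as it stands. The module is installed in compiled form; this text tells all that it offers.
- The arm moves only by the tool jog_arm, never from a script. Its arguments are lists of equal length, an entry for each row: "dp": the shift along the tool's x, y, z in units of 25 mm (1.0 is 25 mm), a list of three; "angular": the turn, a rotation vector about the tool's x, y, z in units of 5 degrees (1.0 is 5 degrees), a list of three; "claw": the finger opening in mm, from 0 to 85.4. A call has exactly 5 rows; each row is the pose to reach, as a shift and turn from the pose commanded when the call began, along the tool's axes at that moment; what a row does not reach only later rows make up. A row lasts 1/10 s, in which the tool goes at most 50 mm and 8.59 degrees, less where a joint would pass 70% of its speed; a pose out of reach is approached as far as the arm can. A call with a gripper value outside its range is refused whole. The fingers move at their own pace and stop on an object; "grip_force" is the grip in N (left out, the last holds). Time passes only in rows, so rows that repeat a pose let the fingers close, or fill a call up. It gives the time, the measured TCP pose, the force and the opening at its end, in the units of the state.
- get_obs(): the state, without advancing time (a new reading comes with each control period).
- read_camera(name): name is "scene" or "side" or "wrist"; returns a dict with "pixels" (480x640x3 uint8, blue, green, red), "camera_matrix" (3x3 intrinsics, pixels), "rvec" (rotation vector, rad) and "tvec" (3), from world to camera coordinates, as OpenCV has them. Camera axes: x right, y down, z forward; pixel columns grow to the right and rows downward; lengths in m; the calibration is good to about 2 mm. The wrist camera is an equidistant fisheye: a pixel r from the principal point sees the ray r / f radians off the axis. A picture is of the moment at which its call begins. There is no depth.
- hand_in(): hands the job in, once; it reports no verdict.
The state is a dict: "t": time; "q": joint angles; "joint_vel": joint speeds; "joint_torque": joint torques, N m; "eef_pos": TCP position; "tool_rot": TCP orientation; "contact_force": force on the tool from outside, world axes, zero at the start; "torque": the same for the moment, N m; "gripper_width": opening from 0.0 (shut) to 1.0 (fully open).
Only numpy, scipy, OpenCV 4.12 (cv2) and the standard library are available. Lean on these libraries where they do the work, as an engineer would, in place of code of your own. Each camera call takes 0.05 s, during which the arm holds its last target.

### The job

Get the vegetable slicer ready for thick slices: push the lever of its setting ring around until the pointer stands at the second-longest mark of the scale (next to the longest), and push the catch tray fully home into the slicer. Only push: do not lift or tip the tray, and leave the other things on the table where they are.

Things in the scene. Friction and masses are not known exactly. Their poses are not given: they have to be found in the camera images.
- slicer: white vegetable slicer, fixed to the table: housing 210 mm (x) by 200 mm (y), flat deck at height 75 mm, open at the front (its -x side), where the catch tray slides in between side walls. Origin on the table under the centre of the deck, z up, x towards its closed back. The setting ring turns about this z axis. Only the ring and its lever rise above the deck
- ring (a joint): turn of the setting ring, rad, anticlockwise from above, stops at 0 and 1.9, starts between 0 and 0.55. The lever points (value - 0.95) rad from the slicer's x axis. The five marks, shortest to longest, are at 0.15, 0.55, 0.95, 1.35, 1.75; the target is 1.35. Takes about 2 N at the lever and stays where it is left
- lever_top (a point): top of the lever, a black upright round pin 12 mm in diameter, 65 mm from the ring's axis, on a steel arm of the ring; free from 86 to 115 mm above the table. This point is on the pin's axis, 115 mm up. The steel ring, 104 mm across, reaches 86 mm up. A small steel pointer on the arm just outside the pin shows the setting
- target_mark (a point): inner end of the second-longest mark (22 mm), 76 mm from the ring's axis, 76 mm above the table. The scale is five flat black radial bars on the deck outside the ring, at the slicer's back, 5 mm wide; their lengths grow anticlockwise from 4 to 34 mm (thin to thick slices), 0.4 rad apart
- tray: loose steel catch tray, open box 220 mm (x) by 172 mm (y), 45 mm tall, walls 4 mm, about 0.3 kg, on the table, partly inside the slicer (4 mm play each side). Origin at the centre of its underside, x towards the slicer's back. Fully home, against the back stop, its origin is at x = -15 mm in the slicer's frame and its front stands out 20 mm; it starts 25 to 50 mm further out
- tray_front (a point): centre of the outside of the tray's front wall, 22 mm above the table (110 mm from the tray's origin along its -x). Pushing here along the tray's x takes 2 to 6 N, up to 12 N where it rubs along a side wall, until it meets the stop
- guard: food holder, a black disc 90 mm wide with a knob, 58 mm tall; bystander; origin at the centre of its underside
- peeler: black-handled vegetable peeler lying flat, 145 mm long, 14 mm tall; bystander; origin on the table under its middle, x along its length
- mug: white mug, 76 mm wide, 90 mm tall; bystander; origin at the centre of its underside
- bowl: blue bowl, 150 mm wide, 60 mm tall; bystander; origin at the centre of its underside
- jar: glass jar with a steel lid, 70 mm wide, 100 mm tall; bystander; origin at the centre of its underside
- bottle: blue bottle with a white cap, 64 mm wide, 200 mm tall; bystander; origin at the centre of its underside

How it is judged:
By the outcome, as a careful person would: the job done as asked, in the order asked, and still so for the second after the job is handed in, with the robot touching nothing.
It also fails if it takes over 51 s, if anything falls off the work surface, if the arm or the gripper's body presses on something with over 40 N, if the wrist force passes 120 N, or if a joint passes its speed limit or range.

## Working session

There is one attempt and no reset: what is moved stays moved. The work goes in short steps, Python scripts to look and compute and a tool call to move; the robot and the scene stay as the last step left them, time stands still between calls to the robot, and variables do not carry over. Pictures are saved under pics/ and viewed, and the job is handed in when it is done.

Besides the shell and the picture viewer there is one more tool, called after "Call:" in YAML: its name, and indented under it one key for each argument. jog_arm: Moves the arm, as the interface text tells. Its arguments: {"type":"object","properties":{"dp":{"type":"array","items":{"type":"array","items":{"type":"number"}}},"angular":{"type":"array","items":{"type":"array","items":{"type":"number"}}},"claw":{"type":"array","items":{"type":"number"}},"grip_force":{"type":"number"}},"required":["dp","angular","claw"]}

```bash
mkdir -p pics
cat > h.py <<'E'
from station import *
import numpy as np, cv2
def snap(n,fn):
    c=read_camera(n); cv2.imwrite('pics/'+fn,c['pixels']); np.savez('pics/'+fn+'.npz',**c); return c
def ray(c,uv):
    K=np.array(c['camera_matrix'],float);R=cv2.Rodrigues(np.array(c['rvec'],float))[0];t=np.array(c['tvec'],float).ravel()
    d=np.linalg.inv(K)@np.array([uv[0],uv[1],1.]);return -R.T@t,R.T@d
def onz(c,uv,z):
    o,d=ray(c,uv);return o+d*(z-o[2])/d[2]
def proj(c,P):
    return cv2.projectPoints(np.array(P,float).reshape(-1,3),np.array(c['rvec'],float),np.array(c['tvec'],float),np.array(c['camera_matrix'],float),None)[0].reshape(-1,2)
E
python3 - <<'E'
from h import *
for n in ['scene','side','wrist']:
    c=snap(n,n+'0.png'); o,_=ray(c,(320,240)); print(n,o)
print(get_obs())
E
```

```text
scene [ 1.01795204 -0.16190962  0.76267636]
side [0.51023766 0.86296939 0.97147847]
wrist [ 0.30344948 -0.60503506  0.37212027]
{'t': 0.15, 'q': array([ 1.09889531,  0.47762683,  0.02237586,  1.5562164 , -0.01151911,
        1.10925012, -0.08311665]), 'joint_vel': array([-0.00024132, -0.00147676,  0.00143253, -0.00309821, -0.00012479,
        0.00082166, -0.00039858]), 'joint_torque': array([ 2.37621476e-03, -5.96926081e+01,  1.61011253e+00, -2.81493849e+01,
        1.26860279e-02,  6.42806321e-03, -2.03322696e-05]), 'eef_pos': array([ 0.24001168, -0.63041654,  0.23054182]), 'tool_rot': array([-6.64956116e-04,  9.83504445e-01,  1.80882660e-01, -1.69154663e-04]), 'contact_force': array([-0.61942027,  0.49102227, -0.85772671]), 'torque': array([0.00330969, 0.01315927, 0.03365503]), 'gripper_width': 1.0008252188616347}
```

View pics/scene0.png

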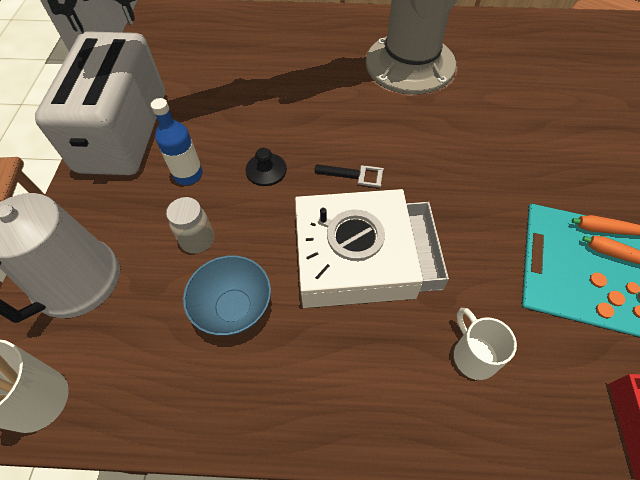

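View pics/side0.png

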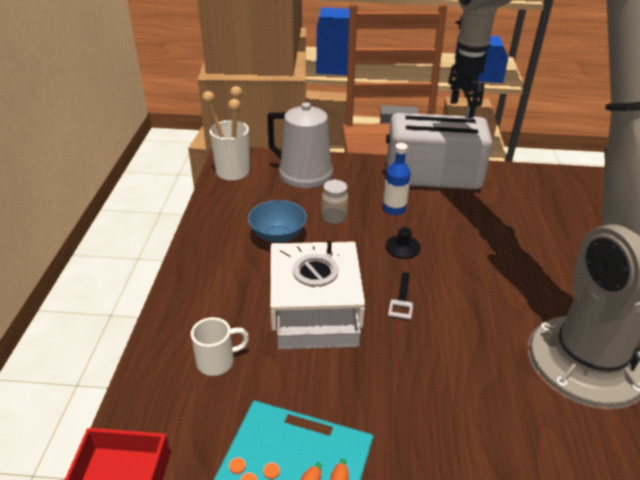

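View pics/wrist0.png

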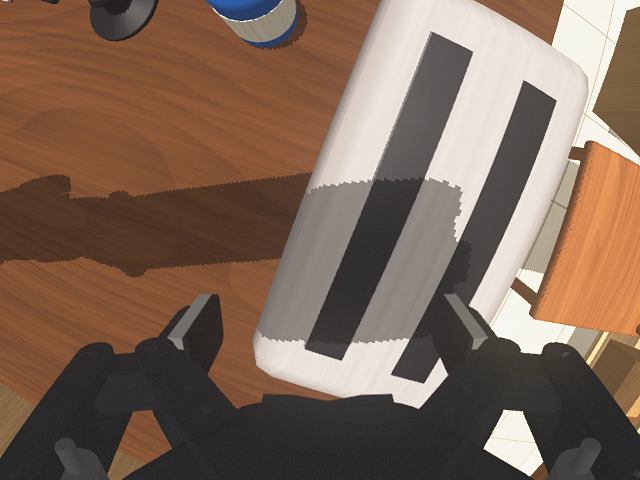

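The scene view shows the slicer at pixels (295–420, 190–305). Its back faces image left and the tray sticks out on the right, to about x=447. The lever pin is at about (323,214), near the shortest mark; the bowl, jar, mug, peeler and guard stand clear. I'll zoom in and measure.

Run:
```python
from h import *
im=cv2.imread('pics/scene0.png')
c=dict(np.load('pics/scene0.png.npz'))
cv2.imwrite('pics/z0.png',cv2.resize(im[175:315,280:460],None,fx=4.4,fy=4.2,interpolation=cv2.INTER_CUBIC)[:600,:800])
hsv=cv2.cvtColor(im,cv2.COLOR_BGR2HSV)
g=cv2.cvtColor(im,cv2.COLOR_BGR2GRAY)
roi=np.zeros_like(g);roi[185:310,285:425]=255
for th in (215,225,235,245):
    w=((g>th)&(roi>0)).astype(np.uint8)*255
    cs=max(cv2.findContours(w,cv2.RETR_EXTERNAL,cv2.CHAIN_APPROX_NONE)[0],key=cv2.contourArea)
    h=cv2.convexHull(cs)
    ap=cv2.approxPolyDP(h,4,True).reshape(-1,2); print(th,cv2.contourArea(cs),ap.tolist())
    print([onz(c,p,.075)[:2].round(3).tolist() for p in ap])
# dark marks
d=((g<70)&(roi>0)).astype(np.uint8)*255
n,l,s,ce=cv2.connectedComponentsWithStats(d)
for i in range(1,n):
    if s[i,4]>6: print(s[i],ce[i].round(1),onz(c,ce[i],.075).round(4))
```

```text
215 10592.0 [[403, 191], [422, 280], [301, 290], [296, 197]]
[[0.482, -0.047], [0.671, -0.022], [0.699, -0.226], [0.506, -0.251]]
225 10559.0 [[403, 191], [422, 280], [301, 290], [296, 197]]
[[0.482, -0.047], [0.671, -0.022], [0.699, -0.226], [0.506, -0.251]]
235 10492.5 [[403, 191], [422, 280], [301, 289], [296, 197]]
[[0.482, -0.047], [0.671, -0.022], [0.697, -0.226], [0.506, -0.251]]
245 885.5 [[421, 279], [302, 289], [297, 201], [418, 266]]
[[0.669, -0.024], [0.697, -0.225], [0.515, -0.249], [0.644, -0.027]]
[321 185   5   2   8] [323.1 185.5] [ 0.4755 -0.2011  0.075 ]
[338 185   5   3   8] [339.9 186.2] [ 0.4759 -0.1686  0.075 ]
[352 185  73  18 216] [386.8 189.1] [ 0.4788 -0.0779  0.075 ]
[338 191  12   2  13] [343.3 191.8] [ 0.4892 -0.1615  0.075 ]
[323 193  12   1  12] [328.5 193. ] [ 0.4933 -0.1898  0.075 ]
[296 195  11   1  11] [301. 195.] [ 0.5005 -0.2422  0.075 ]
[313 194   8   1   8] [316.5 194. ] [ 0.4967 -0.2127  0.075 ]
[417 200   8   2   9] [420.8 200.9] [ 0.504  -0.0141  0.075 ]
[285 206  10  10  60] [289.9 211.7] [ 0.5403 -0.2598  0.075 ]
[320 208   6  15  80] [322
[... 263 characters left out ...]
007 -0.1253  0.075 ]
[306 238   7   3  18] [308.9 238.9] [ 0.5982 -0.2201  0.075 ]
[285 244   7   2  10] [288.1 244.3] [ 0.6111 -0.2563  0.075 ]
[286 248  13  32  59] [295.7 263.2] [ 0.6487 -0.2394  0.075 ]
[307 253  11   6  28] [312.  255.2] [ 0.6315 -0.2122  0.075 ]
[285 258   7   3  11] [287.9 258.9] [ 0.6408 -0.2538  0.075 ]
[315 264  14  15  41] [321.8 271.4] [ 0.6625 -0.1932  0.075 ]
[285 281  18  28  89] [297.1 299.2] [ 0.7162 -0.2312  0.075 ]
[418 295   7   9  30] [421.6 299.4] [ 0.707  -0.0249  0.075 ]
[321 305  24   3  40] [333.7 306.3] [ 0.7261 -0.1699  0.075 ]
[313 307   7   1   7] [316. 307.] [ 0.7286 -0.199   0.075 ]
[346 306   7   2   9] [348.9 306.7] [ 0.7255 -0.145   0.075 ]
```

View pics/z0.png

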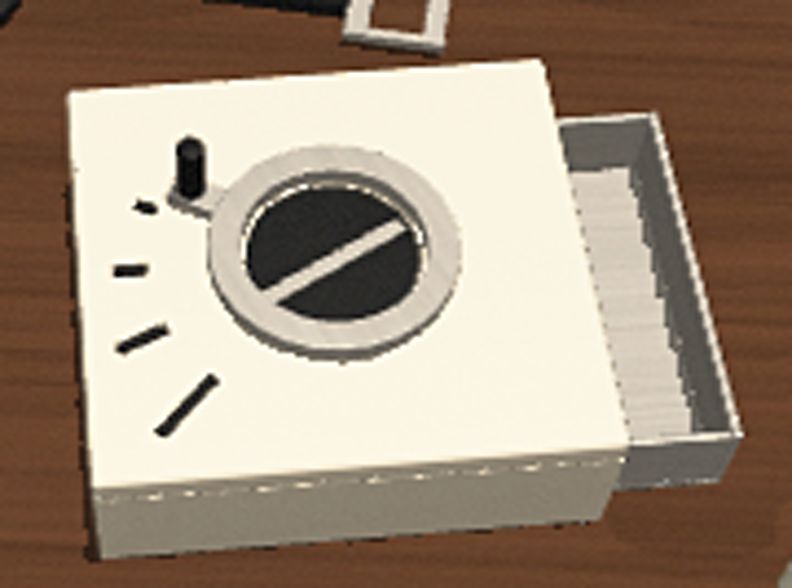

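Run:
```python
from h import *
c=dict(np.load('pics/scene0.png.npz')); s=dict(np.load('pics/side0.png.npz'))
# rigid fit on deck corners (px) + mark centroids
px=[(404,190.5),(422.5,280.5),(301,290.5),(295.5,196.5),(312.5,224),(308.9,238.9),(312,255.2),(321.8,271.4)]
W=np.array([onz(c,p,.075)[:2] for p in px])
pol=lambda r,a:[r*np.cos(a),r*np.sin(a)]
M=np.array([[-.105,-.1],[-.105,.1],[.105,.1],[.105,-.1],pol(.081,-.4),pol(.0835,0),pol(.087,.4),pol(.093,.8)])
def fit(M,W):
    mc,wc=M.mean(0),W.mean(0);H=(M-mc).T@(W-wc);th=np.arctan2(H[0,1]-H[1,0],H[0,0]+H[1,1])
    R=np.array([[np.cos(th),-np.sin(th)],[np.sin(th),np.cos(th)]]);return th,R,wc-R@mc
th,R,o=fit(M,W);print('yaw',th,'origin',o.round(4));print(((W-o)@R-M).round(4).tolist())
for k in (slice(0,4),slice(4,8)):
    t2,_,o2=fit(M[k],W[k]);print(t2,o2)
# check in side view
P=lambda x,y,z:np.r_[o+R@[x,y],z]
im=cv2.imread('pics/side0.png');q=proj(s,[P(-.105,-.1,.075),P(-.105,.1,.075),P(.105,.1,.075),P(.105,-.1,.075),P(0,0,.086)])
print(q.round(1).tolist())
print('pin top scene', onz(c,(323,209.5),.115), (R.T@(onz(c,(323,209.5),.115)[:2]-o)).round(4))
for u in [(429,202),(447.7,279)]:
    p=onz(c,u,.045);print('tray top corner',p.round(4),(R.T@(p[:2]-o)).round(4))
z=cv2.resize(im[180:390,190:430],None,fx=3.3,fy=2.85,interpolation=cv2.INTER_CUBIC);cv2.imwrite('pics/z1.png',z[:600,:800])
for n,u,zz in [('bottle',(188,182),0),('bottlecap',(160,106),.2),('jar',(188,205),.1),('guard',(263,157),.058),('mug',(489,334),.09),('bowl',(228,285),.06),('peelerL',(316,168),.01),('peelerR',(382,178),.005)]: print(n,onz(c,u,zz).round(3))
```

```text
yaw -1.4464556948916873 origin [ 0.5886 -0.1367]
[[0.0005, 0.0042], [0.0008, -0.003], [-0.0025, -0.0004], [-0.0006, 0.0022], [0.001, -0.0009], [0.0004, -0.0009], [0.0001, -0.0008], [0.0004, -0.0003]]
-1.4437057967226656 [ 0.58931632 -0.13614097]
-1.4416621119375888 [ 0.58762891 -0.13737943]
[[362.9, 303.7], [268.2, 305.7], [270.1, 242.8], [354.1, 241.5], [313.9, 267.8]]
pin top scene [ 0.56067589 -0.19614803  0.115     ] [ 0.0555 -0.0351]
tray top corner [0.4835 0.0084 0.045 ] [-0.157  -0.0863]
tray top corner [0.6518 0.0298 0.045 ] [-0.1574  0.0834]
bottle [ 0.42  -0.498  0.   ]
bottlecap [ 0.406 -0.498  0.2  ]
jar [ 0.551 -0.443  0.1  ]
guard [ 0.393 -0.331  0.058]
mug [0.767 0.073 0.09 ]
bowl [ 0.689 -0.354  0.06 ]
peelerL [ 0.377 -0.223  0.01 ]
peelerR [ 0.394 -0.079  0.005]
```

View pics/z1.png

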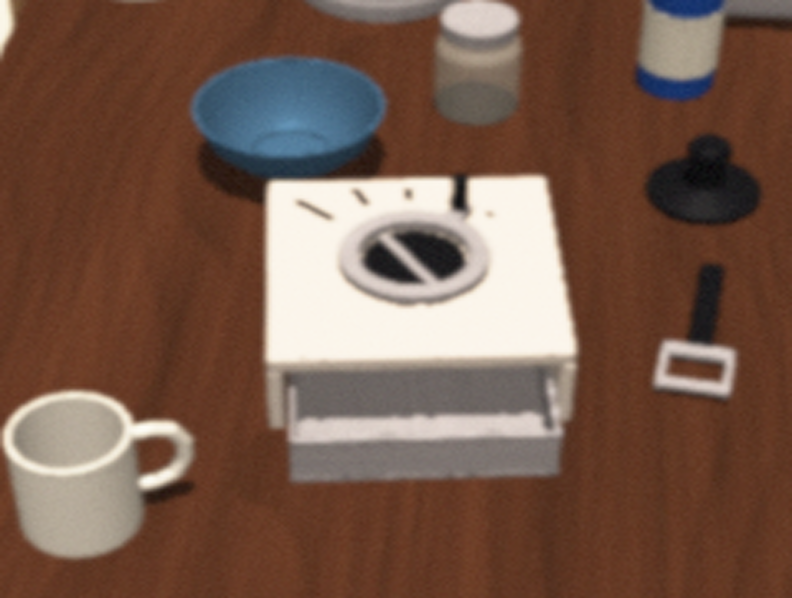

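```bash
cat >> h.py <<'E'
from scipy.spatial.transform import Rotation as Rn
O=np.array([.588,-.137]); Y=-1.443
def w(sx,sy): return O+np.array([[np.cos(Y),-np.sin(Y)],[np.sin(Y),np.cos(Y)]])@[sx,sy]
def s_of(p): return np.array([[np.cos(Y),np.sin(Y)],[-np.sin(Y),np.cos(Y)]])@(np.asarray(p)[:2]-O)
def down(yaw): return Rn.from_euler('z',yaw)*Rn.from_euler('x',np.pi)
def row(pos,yaw):
    ob=get_obs();q=ob['tool_rot'];R=Rn.from_quat([q[1],q[2],q[3],q[0]])
    d=R.inv().apply(np.asarray(pos)-ob['eef_pos'])/.025
    a=(R.inv()*down(yaw)).as_rotvec()/np.radians(5)
    print('dp',d.round(2).tolist(),'ang',a.round(2).tolist())
def push(val,back=.017,z=.094):
    a=Y+val-.95;t=a+np.pi/2
    p=O+.065*np.array([np.cos(a),np.sin(a)])-back*np.array([np.cos(t),np.sin(t)])
    row([p[0],p[1],z],t)
E
python3 - <<'E'
from h import *
row([.38,-.42,.30],-.05); row([.532,-.1825,.20],-.436)
E
```

```text
dp [8.23, -5.88, -2.77] ang [-0.02, 0.0, 4.74]
dp [17.29, -12.59, 1.24] ang [-0.01, 0.01, 9.16]
```

Call:
jog_arm:
  dp:
    - [0.5,-0.3,-1.8]
    - [1.5,-1,-2.8]
    - [3,-2,-2.8]
    - [4.5,-3.2,-2.8]
    - [6,-4.3,-2.8]
  angular:
    - [0,0,0.5]
    - [0,0,1.5]
    - [0,0,2.5]
    - [0,0,3.6]
    - [0,0,4.7]
  claw: [0,0,0,0,0]

```text
t: 0.65
eef_pos: [0.3427, -0.4752, 0.3013]
tool_rot: [-0.0, 1.0, -0.025, 0.0]
contact_force: [1.3, 0.2, -0.8]
gripper_width: 0.154
```

Run:
```python
from h import *
o=get_obs();print(o['t'],o['eef_pos'],o['gripper_width'],o['contact_force'])
row([.532,-.1825,.20],-.436)
```

```text
0.65 [ 0.34271908 -0.47519384  0.3012692 ] 0.15379241669191446 [ 1.34640967  0.24323025 -0.84306695]
dp [6.97, -12.08, 4.05] ang [-0.0, -0.0, 4.42]
```

Call:
jog_arm:
  dp:
    - [0.8,-1.5,0]
    - [1.7,-3.2,0]
    - [2.6,-4.8,0.2]
    - [3.5,-6.3,0.6]
    - [4.4,-7.8,1.2]
  angular:
    - [0,0,0.9]
    - [0,0,1.8]
    - [0,0,2.7]
    - [0,0,3.6]
    - [0,0,4.4]
  claw: [0,0,0,0,0]

```text
t: 1.15
eef_pos: [0.4621, -0.2858, 0.2717]
tool_rot: [0.0, 0.977, -0.215, 0.001]
contact_force: [1.2, -1.2, -0.1]
gripper_width: -0.001
```

Run:
```python
from h import *
row([.532,-.1825,.14],-.436)
```

```text
dp [0.79, -4.93, 5.27] ang [0.0, -0.02, 0.03]
```

Call:
jog_arm:
  dp:
    - [0.2,-1.3,0.8]
    - [0.4,-2.6,2.0]
    - [0.6,-3.8,3.2]
    - [0.8,-4.9,4.5]
    - [0.8,-4.9,5.3]
  angular:
    - [0,0,0]
    - [0,0,0]
    - [0,0,0]
    - [0,0,0]
    - [0,0,0]
  claw: [0,0,0,0,0]

```text
t: 1.65
eef_pos: [0.5316, -0.1791, 0.1364]
tool_rot: [-0.001, 0.978, -0.21, -0.001]
contact_force: [-0.2, 0.7, 0.1]
gripper_width: -0.002
```

Run:
```python
from h import *
o=get_obs();print(o['t'],o['eef_pos'],o['contact_force'])
row([.532,-.1825,.094],-.436)
snap('wrist','w1.png');im=snap('scene','s1.png')['pixels']
cv2.imwrite('pics/s1z.png',cv2.resize(im[130:330,230:460],None,fx=3.4,fy=3,interpolation=cv2.INTER_CUBIC))
```

```text
1.65 [ 0.53163944 -0.17913649  0.13642563] [-0.21250072  0.70221656  0.05391148]
dp [0.07, 0.12, 1.7] ang [-0.03, 0.03, 0.14]
```

View pics/s1z.png

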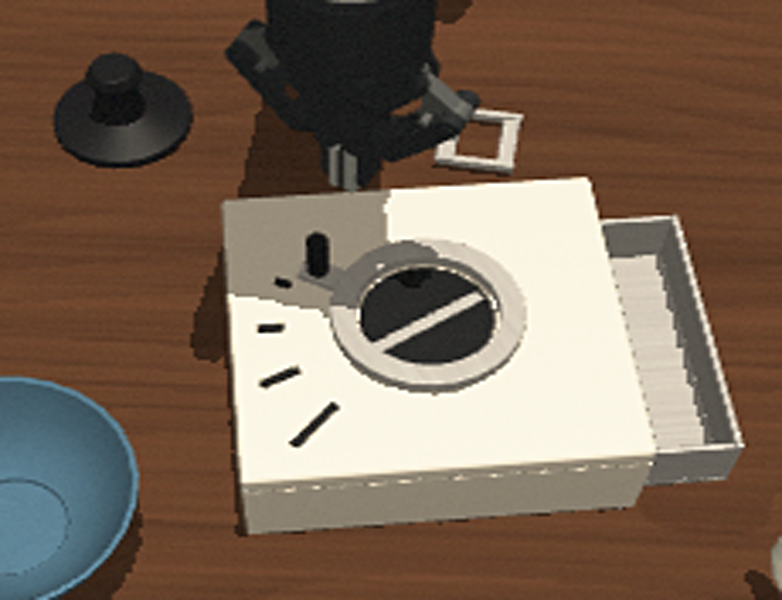

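View pics/w1.png

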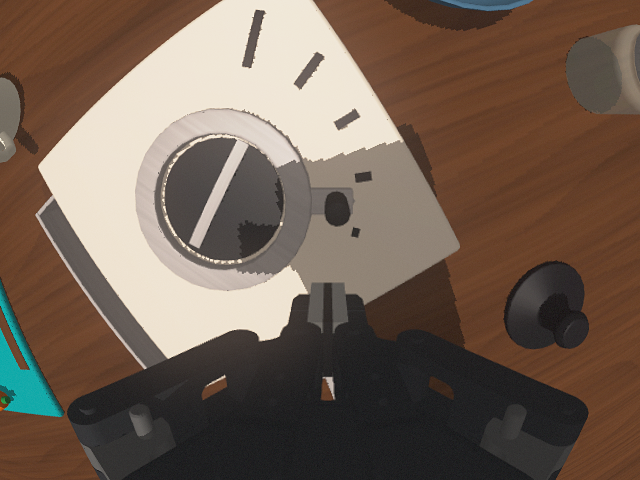

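The wrist view shows the pin at (337,208), dead ahead of the shut fingers at (328,290). All five marks are visible, with the pointer between the first two. I'll descend beside the pin.

Call:
jog_arm:
  dp:
    - [0.1,0.1,0.8]
    - [0.1,0.1,1.6]
    - [0.1,0.1,1.7]
    - [0.1,0.1,1.7]
    - [0.3,0.1,1.7]
  angular:
    - [0,0,0]
    - [0,0,0.1]
    - [0,0,0.1]
    - [0,0,0.1]
    - [0,0,0.1]
  claw: [0,0,0,0,0]

```text
t: 2.25
eef_pos: [0.5365, -0.1902, 0.0977]
tool_rot: [0.0, 0.976, -0.218, 0.001]
contact_force: [0.4, -0.1, -0.1]
gripper_width: 0.0
```

Run:
```python
from h import *
o=get_obs();print(o['t'],o['eef_pos'],o['contact_force'])
for v in (.386,.45,.5,.55,.6,.65,.7): push(v)
```

```text
2.25 [ 0.53646175 -0.19020598  0.09771432] [ 0.40442591 -0.06242502 -0.12362713]
dp [0.29, -0.2, 0.15] ang [-0.0, -0.02, -0.04]
dp [0.46, -0.16, 0.15] ang [-0.0, -0.02, -0.77]
dp [0.59, -0.14, 0.15] ang [-0.0, -0.02, -1.34]
dp [0.72, -0.13, 0.15] ang [0.0, -0.02, -1.92]
dp [0.86, -0.12, 0.15] ang [0.0, -0.02, -2.49]
dp [0.99, -0.12, 0.15] ang [0.0, -0.02, -3.06]
dp [1.13, -0.12, 0.15] ang [0.0, -0.02, -3.64]
```

Call:
jog_arm:
  dp:
    - [0.3,-0.2,0.1]
    - [0.5,-0.2,0.1]
    - [0.7,-0.1,0.1]
    - [0.9,-0.1,0.1]
    - [1.0,-0.1,0.1]
  angular:
    - [0,0,0]
    - [0,0,-0.8]
    - [0,0,-1.6]
    - [0,0,-2.4]
    - [0,0,-3]
  claw: [0,0,0,0,0]

```text
t: 2.75
eef_pos: [0.5605, -0.1979, 0.0942]
tool_rot: [-0.0, 0.996, -0.087, -0.0]
contact_force: [-1.0, 1.2, 0.4]
gripper_width: 0.003
```

Run:
```python
from h import *
o=get_obs();print(o['t'],o['eef_pos'],o['contact_force'])
for v in (.65,.7,.75,.8,.85,.9,.95): push(v)
im=snap('scene','s2.png')['pixels'];snap('wrist','w2.png')
cv2.imwrite('pics/s2z.png',cv2.resize(im[130:330,230:460],None,fx=3.4,fy=3,interpolation=cv2.INTER_CUBIC))
```

```text
2.75 [ 0.5605357  -0.19790669  0.09424465] [-0.96251624  1.15817065  0.37130396]
dp [-0.02, 0.01, 0.01] ang [-0.0, 0.0, -0.03]
dp [0.12, 0.04, 0.01] ang [-0.0, 0.0, -0.6]
dp [0.25, 0.07, 0.01] ang [-0.0, 0.0, -1.17]
dp [0.38, 0.08, 0.01] ang [-0.0, 0.0, -1.74]
dp [0.52, 0.09, 0.01] ang [-0.0, 0.0, -2.32]
dp [0.65, 0.1, 0.01] ang [-0.0, 0.0, -2.89]
dp [0.78, 0.09, 0.01] ang [-0.0, 0.0, -3.46]
```

View pics/w2.png

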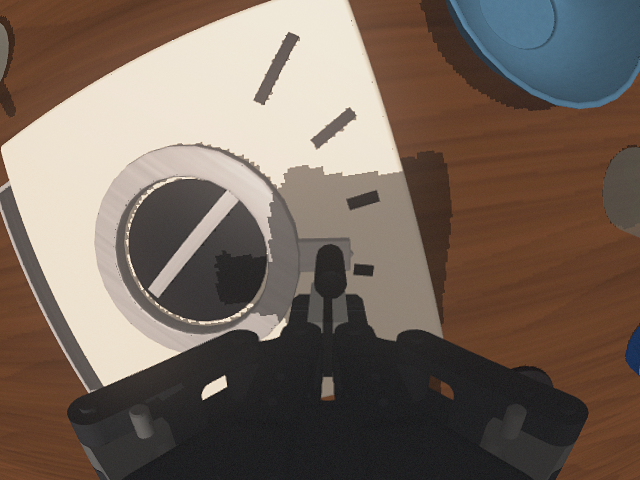

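The pin is in contact at (330,260) and the pointer is just past the second mark, so the ring turns as planned. I'll keep pushing along the arc.

Call:
jog_arm:
  dp:
    - [0.15,0.05,0]
    - [0.3,0.07,0]
    - [0.45,0.1,0]
    - [0.6,0.1,0]
    - [0.78,0.1,0]
  angular:
    - [0,0,-0.7]
    - [0,0,-1.4]
    - [0,0,-2.1]
    - [0,0,-2.8]
    - [0,0,-3.5]
  claw: [0,0,0,0,0]

```text
t: 3.35
eef_pos: [0.5785, -0.2036, 0.094]
tool_rot: [-0.0, 0.998, 0.065, -0.0]
contact_force: [-2.3, 1.6, 1.3]
gripper_width: -0.0
```

Run:
```python
from h import *
o=get_obs();print(o['t'],o['eef_pos'],o['contact_force'])
for v in (.95,1.0,1.05,1.1,1.15,1.2,1.25,1.3): push(v)
```

```text
3.35 [ 0.5785265  -0.20361942  0.09403888] [-2.29769188  1.55401234  1.33759617]
dp [0.04, 0.01, 0.0] ang [-0.0, 0.01, 0.02]
dp [0.17, 0.04, 0.0] ang [-0.0, 0.01, -0.56]
dp [0.3, 0.06, 0.0] ang [-0.0, 0.01, -1.13]
dp [0.43, 0.08, 0.0] ang [-0.0, 0.01, -1.7]
dp [0.57, 0.09, 0.0] ang [-0.0, 0.01, -2.28]
dp [0.7, 0.09, 0.0] ang [-0.01, 0.01, -2.85]
dp [0.83, 0.09, 0.0] ang [-0.01, 0.01, -3.42]
dp [0.97, 0.08, 0.0] ang [-0.01, 0.01, -3.99]
```

Call:
jog_arm:
  dp:
    - [0.17,0.04,0]
    - [0.35,0.07,0]
    - [0.55,0.09,0]
    - [0.75,0.09,0]
    - [0.83,0.09,0]
  angular:
    - [0,0,-0.6]
    - [0,0,-1.4]
    - [0,0,-2.2]
    - [0,0,-3]
    - [0,0,-3.4]
  claw: [0,0,0,0,0]

```text
t: 3.85
eef_pos: [0.5996, -0.2033, 0.0939]
tool_rot: [-0.0, 0.977, 0.211, -0.0]
contact_force: [-2.0, 1.1, 0.1]
gripper_width: 0.0
```

Run:
```python
from h import *
o=get_obs();print(o['t'],o['eef_pos'],o['contact_force'])
for v in (1.25,1.3,1.35): push(v)
im=snap('scene','s3.png')['pixels'];snap('wrist','w3.png')
cv2.imwrite('pics/s3z.png',cv2.resize(im[190:300,290:430],None,fx=5.6,fy=5.4,interpolation=cv2.INTER_CUBIC))
```

```text
3.85 [ 0.59957092 -0.20332121  0.09389593] [-2.03326399  1.06807508  0.07870419]
dp [-0.0, -0.01, -0.0] ang [-0.0, 0.0, -0.02]
dp [0.13, 0.02, -0.0] ang [-0.0, 0.0, -0.6]
dp [0.26, 0.05, -0.0] ang [-0.0, 0.0, -1.17]
```

View pics/w3.png

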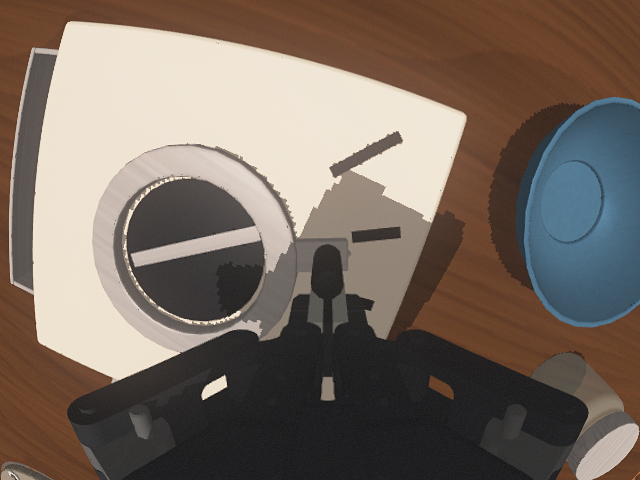

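View pics/s3z.png

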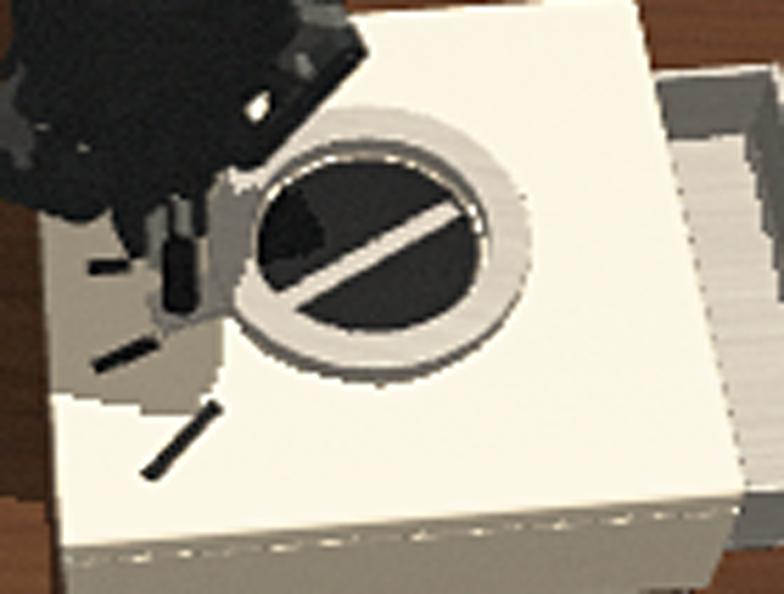

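The pointer tip at (350,254) sits about 0.1 rad short of the second-longest mark at (353–400, 234), which agrees with my estimate of 1.25. I'll push the remaining amount, slightly under.

Call:
jog_arm:
  dp:
    - [0.06,0.01,0]
    - [0.12,0.02,0]
    - [0.18,0.03,0]
    - [0.24,0.05,0]
    - [0.24,0.05,0]
  angular:
    - [0,0,-0.3]
    - [0,0,-0.6]
    - [0,0,-0.9]
    - [0,0,-1.1]
    - [0,0,-1.1]
  claw: [0,0,0,0,0]

```text
t: 4.45
eef_pos: [0.6057, -0.2022, 0.0939]
tool_rot: [0.0, 0.966, 0.258, 0.0]
contact_force: [-0.8, -0.3, 1.2]
gripper_width: 0.003
```

```bash
cat >> h.py <<'E'
def wonz(c,uv,z):
    K=np.array(c['camera_matrix'],float);R=cv2.Rodrigues(np.array(c['rvec'],float))[0];t=np.array(c['tvec'],float).ravel()
    p=cv2.fisheye.undistortPoints(np.array([[uv]],float),K,np.zeros(4)).ravel()
    d=R.T@np.r_[p,1];o=-R.T@t;return o+d*(z-o[2])/d[2]
E
python3 - <<'E'
from h import *
o=get_obs();print(o['t'],o['eef_pos'],o['contact_force'])
push(1.35)
im=snap('wrist','w4.png')['pixels']
cv2.imwrite('pics/w4z.png',cv2.resize(im[120:320,60:460],None,fx=2,fy=2,interpolation=cv2.INTER_CUBIC))
cv2.imwrite('pics/w4zz.png',cv2.resize(im[180:300,280:440],None,fx=5,fy=5,interpolation=cv2.INTER_CUBIC))
E
```

```text
4.45 [ 0.60574864 -0.20222328  0.09389592] [-0.78489675 -0.2737786   1.22360611]
dp [0.02, -0.01, -0.0] ang [0.0, -0.01, -0.07]
```

View pics/w4zz.png

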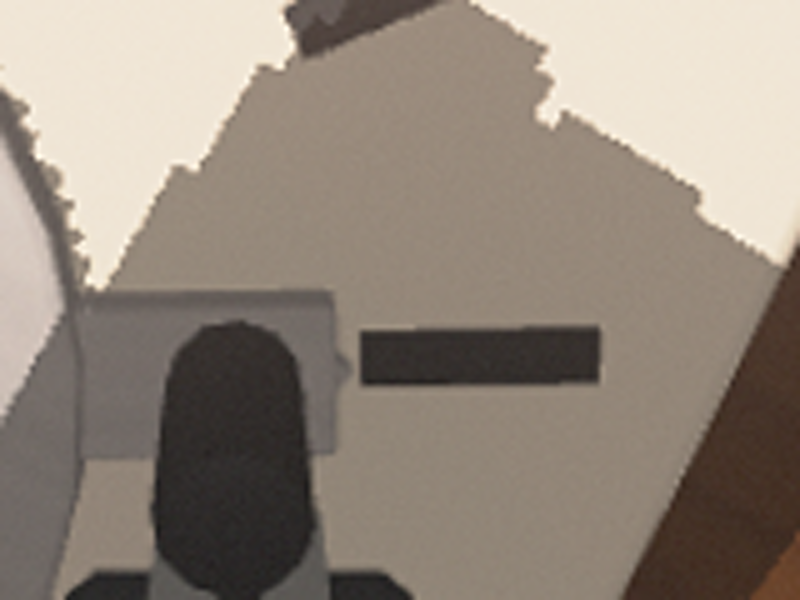

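View pics/w4z.png

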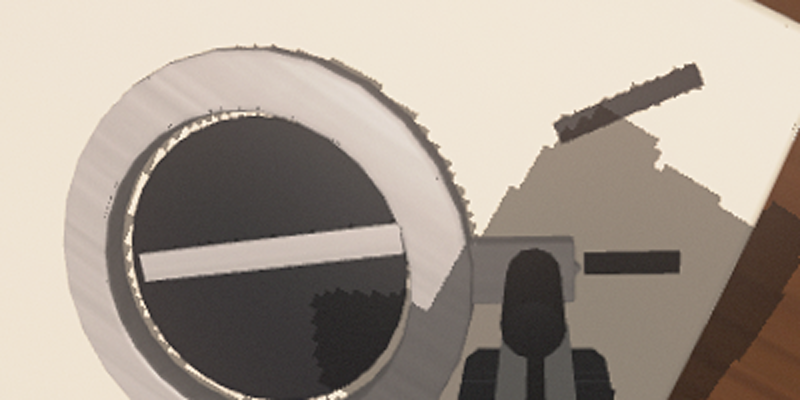

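Run:
```python
from h import *
c=dict(np.load('pics/w4.png.npz'))
def pol(p): s=s_of(p);return np.hypot(*s).round(4),(np.arctan2(s[1],s[0])+.95).round(4)
f=lambda x,y,k=5:(280+(x+.5)/k-.5,180+(y+.5)/k-.5)
mi=wonz(c,f(360,357),.076);mo=wonz(c,f(600,354),.076)
print('mark',pol(mi),pol(mo))
for z in (.076,.08,.083,.086): print('ptr',z,pol(wonz(c,f(349,366),z)))
print('arm end corners z.086',pol(wonz(c,f(333,291),.086)),pol(wonz(c,f(335,455),.086)))
g=lambda x,y:(60+(x+.5)/2-.5,120+(y+.5)/2-.5)
m5a=wonz(c,g(560,130),.076);m5b=wonz(c,g(698,75),.076);print('mark5',pol(m5a),pol(m5b))
```

```text
mark (np.float64(0.075), np.float64(1.3467)) (np.float64(0.097), np.float64(1.3484))
ptr 0.076 (np.float64(0.074), np.float64(1.3352))
ptr 0.08 (np.float64(0.0737), np.float64(1.3528))
ptr 0.083 (np.float64(0.0736), np.float64(1.3661))
ptr 0.086 (np.float64(0.0734), np.float64(1.3794))
arm end corners z.086 (np.float64(0.0725), np.float64(1.4713)) (np.float64(0.0725), np.float64(1.2686))
mark5 (np.float64(0.0757), np.float64(1.7546)) (np.float64(0.1081), np.float64(1.75))
```

Depending on the pointer's height, the value comes out between 1.335 and 1.37. I'll back off and check the pin in the fixed cameras.

Call:
jog_arm:
  dp:
    - [-0.4,0,0]
    - [-1,0,0]
    - [-1.5,0,-1]
    - [-2,0,-2.5]
    - [-2.5,0,-4]
  angular:
    - [0,0,0]
    - [0,0,0]
    - [0,0,0]
    - [0,0,0]
    - [0,0,0]
  claw: [0,0,0,0,0]

```text
t: 5.0
eef_pos: [0.5491, -0.2343, 0.1943]
tool_rot: [-0.0, 0.966, 0.257, -0.001]
contact_force: [0.9, -0.8, -0.4]
gripper_width: 0.002
```

Run:
```python
from h import *
im=snap('wrist','w5.png')['pixels'];a=snap('scene','s5.png')['pixels'];b=snap('side','d5.png')['pixels']
print(get_obs()['eef_pos'])
cv2.imwrite('pics/w5z.png',im)
cv2.imwrite('pics/s5z.png',np.hstack([cv2.resize(a[205:285,295:375],None,fx=5,fy=5,interpolation=cv2.INTER_CUBIC),cv2.resize(b[225:305,265:345],None,fx=5,fy=5,interpolation=cv2.INTER_CUBIC)]))
```

```text
[ 0.55122058 -0.23555603  0.19669904]
```

View pics/w5z.png

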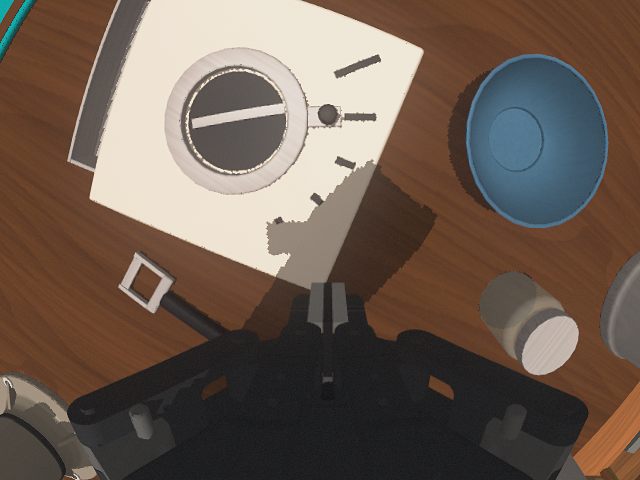

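View pics/s5z.png

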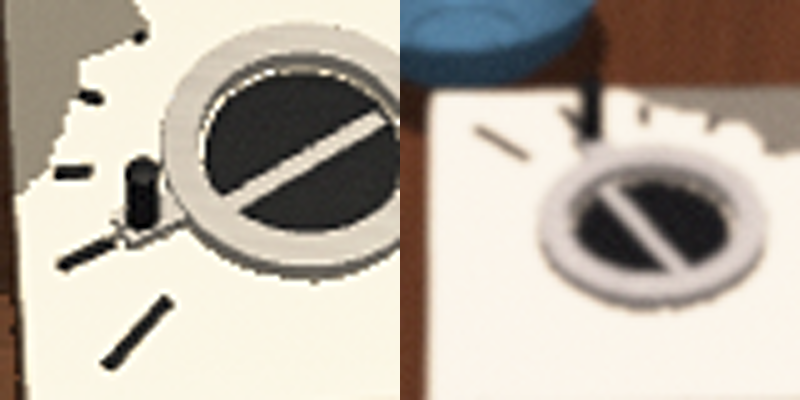

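Run:
```python
from h import *
def pol(p): s=s_of(p);return np.hypot(*s).round(4),(np.arctan2(s[1],s[0])+.95).round(4)
c=dict(np.load('pics/s5.png.npz'));a=c['pixels'];
f=lambda x,y:(295+(x+.5)/5-.5,205+(y+.5)/5-.5)
print('pin top',pol(onz(c,f(142,168),.115)))
print('pin bottom',pol(onz(c,f(142,222),.086)))
for z in(.078,.08,.083): print('ptr',pol(onz(c,f(117,234),z)))
print('mark4',pol(onz(c,f(112,242),.076)),pol(onz(c,f(62,266),.076)))
print('predicted pin-top px if 1.35', [ (proj(c,np.r_[w(.065*np.cos(v-.95),.065*np.sin(v-.95)),.115])[0]).round(2).tolist() for v in (1.3,1.35,1.4)], f(142,168))
k=dict(np.load('pics/w5.png.npz'))
g=cv2.cvtColor(k['pixels'],cv2.COLOR_BGR2GRAY)
cv2.imwrite('pics/w5zz.png',cv2.resize(k['pixels'][80:150,290:390],None,fx=8,fy=8,interpolation=cv2.INTER_CUBIC))
```

```text
pin top (np.float64(0.0644), np.float64(1.3433))
pin bottom (np.float64(0.0668), np.float64(1.3976))
ptr (np.float64(0.0747), np.float64(1.34))
ptr (np.float64(0.0752), np.float64(1.354))
ptr (np.float64(0.076), np.float64(1.3747))
mark4 (np.float64(0.0773), np.float64(1.3537)) (np.float64(0.0971), np.float64(1.3584))
predicted pin-top px if 1.35 [[321.99, 237.06], [322.82, 238.53], [323.74, 239.96]] (323.0, 238.2)
```

View pics/w5zz.png

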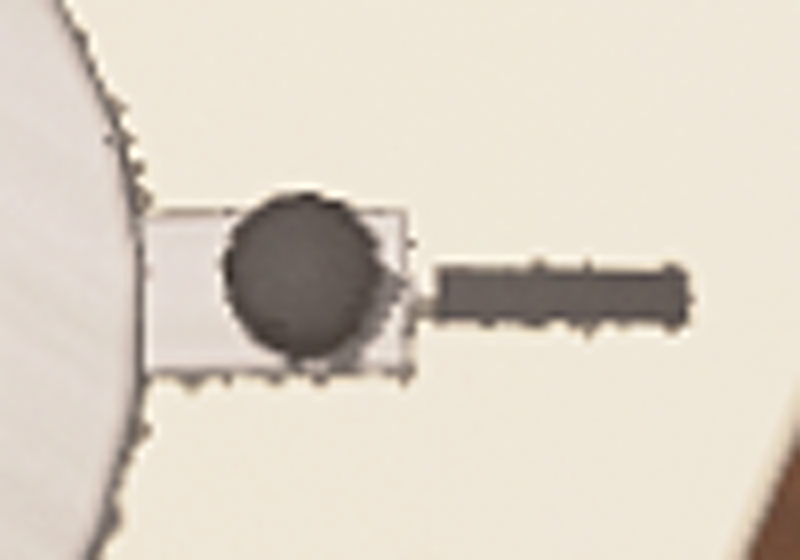

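The pointer and arm line up with the second-longest mark in both views; the measurements give 1.34–1.355. Next is the tray: I'll move over to its front.

Run:
```python
from h import *
p=w(-.200,-.001);print(p); row([*p,.20],Y+np.pi)
```

```text
[0.5615184  0.06124158]
dp [6.24, -10.11, -0.17] ang [0.07, 0.01, -13.53]
```

Call:
jog_arm:
  dp:
    - [0.9,-1.4,-0.2]
    - [1.8,-2.9,-0.2]
    - [2.7,-4.4,-0.2]
    - [3.6,-5.9,-0.2]
    - [4.5,-7.4,-0.2]
  angular:
    - [0,0,-1.5]
    - [0,0,-3]
    - [0,0,-4.5]
    - [0,0,-6]
    - [0,0,-7.5]
  claw: [0,0,20,40,40]

```text
t: 5.65
eef_pos: [0.5555, -0.0157, 0.1976]
tool_rot: [-0.0, 0.831, 0.557, -0.001]
contact_force: [0.2, 0.4, -0.2]
gripper_width: 0.467
```

Run:
```python
from h import *
p=w(-.200,-.001);row([*p,.20],Y+np.pi);print(get_obs()['eef_pos'])
```

```text
dp [2.94, -0.95, -0.09] ang [-0.02, 0.0, -5.94]
[ 0.55549566 -0.0156705   0.19764784]
```

Call:
jog_arm:
  dp:
    - [1,-0.3,0]
    - [2,-0.7,0]
    - [2.8,-0.9,0]
    - [2.9,-0.95,0]
    - [2.9,-0.95,0]
  angular:
    - [0,0,-1.5]
    - [0,0,-3]
    - [0,0,-4.5]
    - [0,0,-5.9]
    - [0,0,-5.9]
  claw: [40,40,40,40,40]

```text
t: 6.15
eef_pos: [0.5617, 0.0599, 0.1976]
tool_rot: [-0.001, 0.663, 0.749, -0.0]
contact_force: [0.2, -0.2, 0.1]
gripper_width: 0.467
```

Run:
```python
from h import *
p=w(-.200,-.001);o=get_obs();print(o['eef_pos'],s_of(o['eef_pos']),o['gripper_width']);row([*p,.014],Y+np.pi)
im=snap('scene','s6.png')['pixels']
```

```text
[0.56170774 0.05986072 0.1975578 ] [-0.19860627 -0.0009882 ] 0.4674732915888303
dp [0.05, 0.01, 7.34] ang [-0.02, -0.01, -0.06]
```

View pics/s6.png

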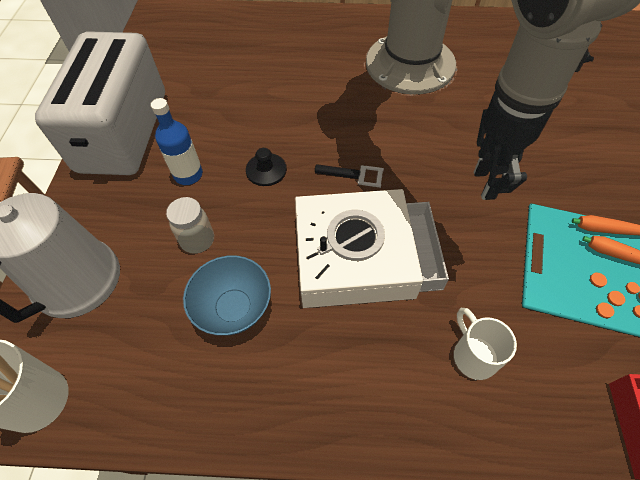

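The gripper hangs clear in front of the tray, and the mug at (484,345) and the cutting board at x>525 are out of the way. Descending.

Call:
jog_arm:
  dp:
    - [0,0,1.8]
    - [0,0,3.6]
    - [0,0,5.2]
    - [0,0,6.2]
    - [0,0,6.8]
  angular:
    - [0,0,0]
    - [0,0,0]
    - [0,0,0]
    - [0,0,0]
    - [0,0,0]
  claw: [40,40,40,40,40]

```text
t: 6.7
eef_pos: [0.5609, 0.0575, 0.026]
tool_rot: [-0.001, 0.665, 0.747, -0.002]
contact_force: [0.2, 0.1, -0.4]
gripper_width: 0.467
```

Run:
```python
from h import *
p=w(-.180,-.001);o=get_obs();print(o['eef_pos'],s_of(o['eef_pos']),o['contact_force']);row([*p,.016],Y+np.pi)
a=snap('side','d7.png')['pixels'];b=snap('wrist','w7.png')['pixels']
```

```text
[0.56088859 0.0575499  0.02602147] [-0.19641869 -0.00209517] [ 0.20539975  0.13743308 -0.42957039]
dp [-0.66, 0.05, 0.4] ang [-0.05, 0.01, -0.14]
```

View pics/d7.png

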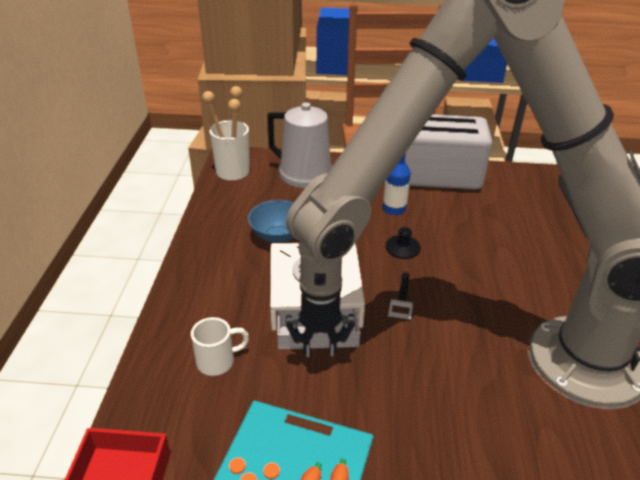

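Call:
jog_arm:
  dp:
    - [-0.2,0,0.3]
    - [-0.4,0.05,0.4]
    - [-0.6,0.05,0.4]
    - [-0.8,0.05,0.4]
    - [-1.1,0.05,0.4]
  angular:
    - [0,0,0]
    - [0,0,0]
    - [0,0,0]
    - [0,0,0]
    - [0,0,0]
  claw: [40,40,40,40,40]

```text
t: 7.3
eef_pos: [0.5677, 0.0316, 0.0194]
tool_rot: [0.0, 0.664, 0.748, 0.0]
contact_force: [0.1, -0.4, -0.2]
gripper_width: 0.467
```

Run:
```python
from h import *
p=w(-.136,-.001);o=get_obs();print(o['eef_pos'],s_of(o['eef_pos']),o['contact_force']);row([*p,.016],Y+np.pi)
```

```text
[0.56772881 0.03163633 0.01943275] [-0.16984467  0.00138661] [ 0.12171765 -0.43158023 -0.24915444]
dp [-1.35, -0.08, 0.14] ang [0.01, 0.0, -0.1]
```

Call:
jog_arm:
  dp:
    - [-0.2,-0.05,0.1]
    - [-0.4,-0.05,0.1]
    - [-0.6,-0.05,0.1]
    - [-0.8,-0.05,0.1]
    - [-0.9,-0.05,0.1]
  angular:
    - [0,0,0]
    - [0,0,-0.1]
    - [0,0,-0.1]
    - [0,0,-0.1]
    - [0,0,-0.1]
  claw: [40,40,40,40,40]

```text
t: 7.8
eef_pos: [0.5693, 0.011, 0.017]
tool_rot: [-0.0, 0.66, 0.751, 0.001]
contact_force: [-1.0, 5.2, 4.1]
gripper_width: 0.468
```

Run:
```python
from h import *
p=w(-.136,-.001);o=get_obs();print(o['eef_pos'],s_of(o['eef_pos']),o['contact_force'],o['torque']);row([*p,.016],Y+np.pi)
im=snap('scene','s8.png')['pixels']
cv2.imwrite('pics/s8z.png',cv2.resize(im[150:330,290:500],None,fx=3.6,fy=3.3,interpolation=cv2.INTER_CUBIC))
```

```text
[0.56928071 0.01103701 0.01696553] [-0.14921554  0.00030049] [-1.00859523  5.18329028  4.08186933] [1.11217452 0.12292713 0.0238213 ]
dp [-0.53, -0.05, 0.04] ang [0.02, -0.02, 0.02]
```

View pics/s8z.png

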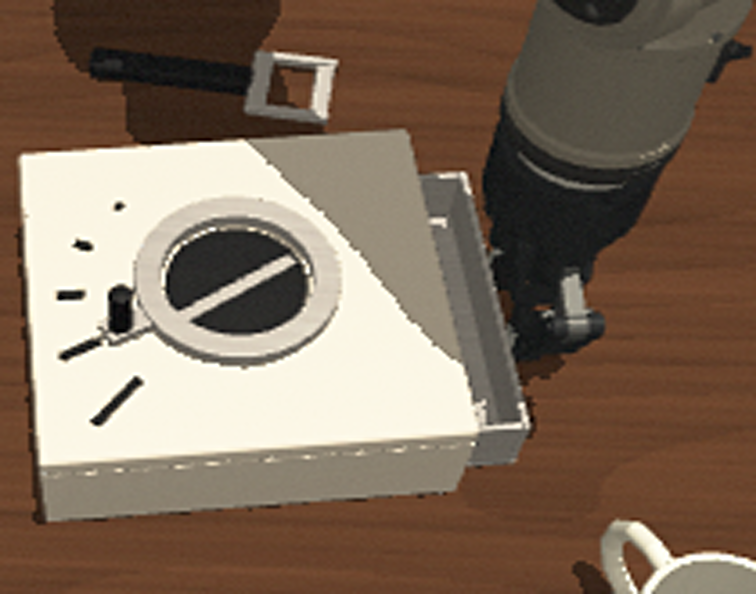

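The tray is moving in squarely at about 5 N, and the lever is unchanged. I'll continue towards the stop.

Call:
jog_arm:
  dp:
    - [-0.1,0,0]
    - [-0.2,0,0]
    - [-0.3,0,0]
    - [-0.4,0,0]
    - [-0.48,0,0]
  angular:
    - [0,0,0]
    - [0,0,0]
    - [0,0,0]
    - [0,0,0]
    - [0,0,0]
  claw: [40,40,40,40,40]

```text
t: 8.35
eef_pos: [0.5707, -0.0005, 0.0169]
tool_rot: [-0.0, 0.66, 0.751, 0.001]
contact_force: [-1.1, 6.2, 5.0]
gripper_width: 0.472
```

Run:
```python
from h import *
o=get_obs();print(o['eef_pos'],s_of(o['eef_pos']),o['contact_force'])
```

```text
[ 5.70660509e-01 -4.68762070e-04  1.69270631e-02] [-0.13762774  0.00020265] [-1.14540768  6.17346691  4.99126344]
```

Call:
jog_arm:
  dp:
    - [-0.04,0,0]
    - [-0.08,0,0]
    - [-0.12,0,0]
    - [-0.12,0,0]
    - [-0.12,0,0]
  angular:
    - [0,0,0]
    - [0,0,0]
    - [0,0,0]
    - [0,0,0]
    - [0,0,0]
  claw: [40,40,40,40,40]

```text
t: 8.85
eef_pos: [0.5709, -0.0022, 0.017]
tool_rot: [-0.001, 0.66, 0.752, 0.002]
contact_force: [-1.3, 9.0, 4.3]
gripper_width: 0.47
```

Run:
```python
from h import *
o=get_obs();print(o['eef_pos'],s_of(o['eef_pos']),o['contact_force'])
```

```text
[ 0.57086589 -0.00217646  0.01695271] [-0.13590779  0.00018871] [-1.29233082  9.04112849  4.26480484]
```

Call:
jog_arm:
  dp:
    - [-0.04,0,0]
    - [-0.08,0,0]
    - [-0.1,0,0]
    - [-0.1,0,0]
    - [-0.1,0,0]
  angular:
    - [0,0,0]
    - [0,0,0]
    - [0,0,0]
    - [0,0,0]
    - [0,0,0]
  claw: [40,40,40,40,40]

```text
t: 9.35
eef_pos: [0.5708, -0.0022, 0.017]
tool_rot: [-0.002, 0.659, 0.752, 0.003]
contact_force: [-2.5, 13.4, 5.3]
gripper_width: 0.469
```

Run:
```python
from h import *
o=get_obs();print(o['eef_pos'],s_of(o['eef_pos']),o['contact_force'])
```

```text
[ 0.57079409 -0.0022112   0.0169578 ] [-1.35882495e-01  1.13064724e-04] [-2.45010882 13.39643688  5.26102254]
```

It has stopped where home should be (-0.136), with the force rising. One firmer press will rule out a rub.

Call:
jog_arm:
  dp:
    - [-0.06,0,0]
    - [-0.12,0,0]
    - [-0.18,0,0]
    - [-0.18,0,0]
    - [-0.18,0,0]
  angular:
    - [0,0,0]
    - [0,0,0]
    - [0,0,0]
    - [0,0,0]
    - [0,0,0]
  claw: [40,40,40,40,40]

```text
t: 9.85
eef_pos: [0.5702, -0.0025, 0.017]
tool_rot: [-0.004, 0.658, 0.753, 0.004]
contact_force: [-5.8, 22.2, 6.5]
gripper_width: 0.465
```

Run:
```python
from h import *
o=get_obs();print(o['eef_pos'],s_of(o['eef_pos']),o['contact_force'])
```

```text
[ 0.57024708 -0.00248445  0.01702179] [-0.13568118 -0.00046431] [-5.83849234 22.24135092  6.48192742]
```

At 22 N it does not move, so the tray is at the stop. I'll back straight out, rise and check.

Call:
jog_arm:
  dp:
    - [0.4,0,0]
    - [0.9,0,0]
    - [1.6,0,0]
    - [2.4,0,0]
    - [3,0,0]
  angular:
    - [0,0,0]
    - [0,0,0]
    - [0,0,0]
    - [0,0,0]
    - [0,0,0]
  claw: [40,40,40,40,40]

```text
t: 10.35
eef_pos: [0.5616, 0.0626, 0.0162]
tool_rot: [0.0, 0.66, 0.751, -0.0]
contact_force: [-0.9, 0.1, -0.1]
gripper_width: 0.464
```

Call:
jog_arm:
  dp:
    - [0,0,-1.5]
    - [0,0,-3]
    - [0,0,-4.5]
    - [0,0,-6]
    - [0,0,-7]
  angular:
    - [0,0,0]
    - [0,0,0]
    - [0,0,0]
    - [0,0,0]
    - [0,0,0]
  claw: [40,40,40,40,40]

```text
t: 10.85
eef_pos: [0.5626, 0.062, 0.194]
tool_rot: [0.001, 0.661, 0.751, 0.001]
contact_force: [-0.0, 0.6, -0.6]
gripper_width: 0.471
```

Run:
```python
from h import *
o=get_obs();print(o['t'],o['eef_pos'],o['contact_force'])
im=snap('scene','s9.png')['pixels'];snap('side','d9.png')
cv2.imwrite('pics/s9z.png',cv2.resize(im[150:330,290:500],None,fx=3.6,fy=3.3,interpolation=cv2.INTER_CUBIC))
```

```text
10.85 [0.56264293 0.06195039 0.1939671 ] [-0.0147814   0.55915855 -0.60376039]
```

View pics/s9z.png

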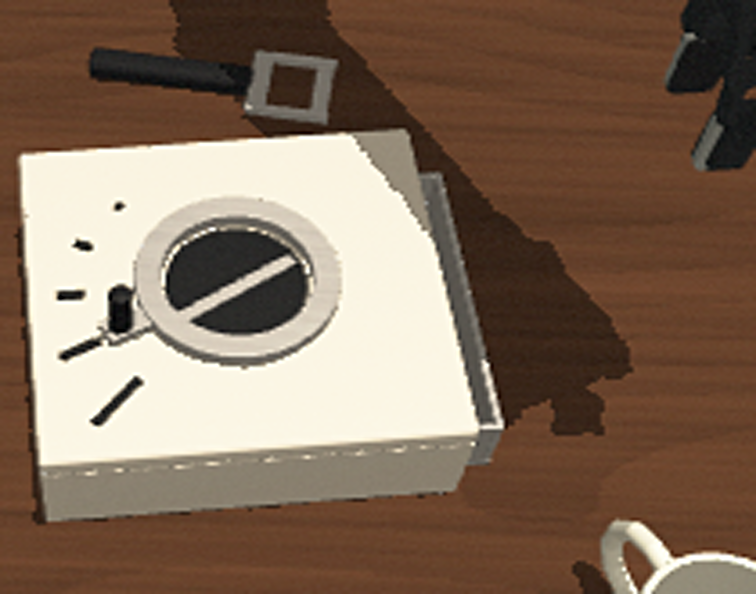

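View pics/s9.png

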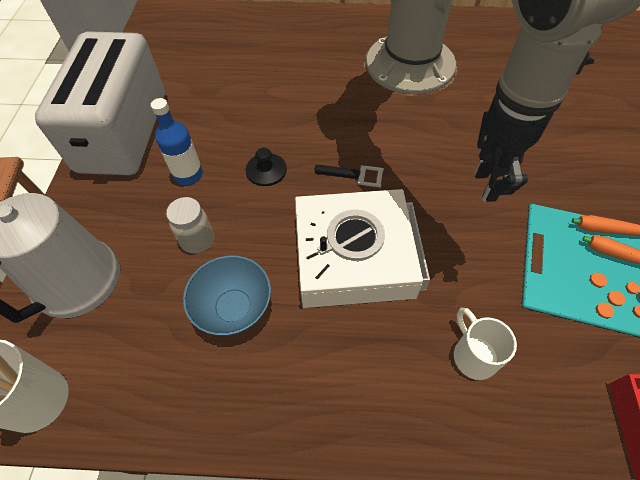

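Run:
```python
from h import *
c=dict(np.load('pics/s9.png.npz'))
f=lambda x,y:(290+(x+.5)/3.6-.5,150+(y+.5)/3.3-.5)
for u in [(442,174),(502,427)]: print('tray corner',s_of(onz(c,f(*u),.045)).round(4))
print(hand_in())
```

```text
tray corner [-0.1247 -0.0869]
tray corner [-0.1243  0.082 ]
the job is handed in; nothing more can be done
None
```

I pushed the lever anticlockwise along its arc with the shut fingers, then pushed the tray straight in with the fingers part open. I then backed off clear of everything and handed in at about 11 s; the hand-in reported no verdict.

- **Ring:** In the scene and wrist views the pointer lines up with the second-longest mark. The pin top gave a value of 1.343 against the target of 1.35. Other estimates ran from 1.335 to 1.40 depending on the height assumed for the pointer or arm; the 1.40 came from the foot of the pin, the poorest-seen point. The lever looked unchanged after the tray push.
- **Tray:** It stopped and did not move further under 22 N. Its front corners measured -124.7 and -124.3 mm in the slicer's frame against -125 mm for fully home, so it sits square.
- **Other things:** The last scene picture shows the bystanders where they were at the start. I judged this by eye and did not measure it.

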